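Shorten a crutch leg by one hole

ROBOT

A 7-joint arm with a two-finger parallel gripper is mounted at the origin on the work surface. World frame = base frame: x ahead of the robot, y to its left, z up, the work surface at z = 0. Lengths are in m, angles in rad, forces in N, time in s.
With the tool pointing down it reaches from about 0.425 to 0.925 m from the base axis. Payload 6.8 kg.
Tool frame: the origin (TCP) lies midway between the tips of the shut fingers; the grasp point (between the pads) lies 19 mm behind it; x points along the fingers, y is the direction in which the jaws open and shut, and the axes are right-handed (so a half turn about x gives the same grasp; the last joint's range is limited). The gripper opens to 85 mm and grips with 20 to 120 N. Pads are 22 mm wide; open, the fingers measure 114 mm over their backs; the gripper's body (76 mm by 85 mm) begins 54 mm behind the grasp point. The pads swing forward as they close: fully open they stand 13 mm farther back than shut.
Start: joints at [1.029, 0.477, 0.022, 1.555, -0.011, 1.109, -0.083], TCP at [0.284, -0.612, 0.231] pointing down, gripper open.
Joint ranges: [-2.96, 2.96], [-0.34, 2.1], [-1.41, 1.46], [0.24, 2.44], [-1.37, 4.51], [0.17, 1.92], [-2.96, 2.96]. Speed limits (rad/s): [2.39, 2.39, 3.14, 3.14, 3.14, 3.14, 3.14].

INTERFACE

Orientations are given as a rotation vector (axis times angle).
In Python, from bench import r, viewer, nets gives the robot as it stands.
- The arm moves only by the shell command python3 -m pendant 'ROWS' [FORCE]. ROWS is JSON, one flat list of numbers, 5 for each row, row after row: the finger opening in mm, from 0 to 85.4, then the shift along the tool's x, y, z in mm, then the turn about the tool's x in rad. A call has 1 to 20 rows; each row shifts and turns the commanded pose from where the row before left it, along the tool's axes as they then stand; what a row does not reach is not made up. A row lasts 1/8 s, in which the tool goes at most 62.5 mm and 10.7 degrees, less where a joint would pass 70% of its speed; a pose out of reach is approached as far as the arm can. A call with a gripper value outside its range is refused whole. The fingers move at their own pace and stop on an object; FORCE is the grip in N (left out, the last holds). Time passes only in rows, so rows that do not move let the fingers close. It gives the time, the measured TCP pose, the force and the opening at its end, in the units of the state.
- r.get_obs(): the state, without advancing time (a new reading comes with each control period).
- viewer.grab_frame(name): name is "scene" or "top" or "wrist"; returns (picture, depth): 384x512x3 uint8, red, green, blue; 384x512 float32, m along the optical axis (not along the pixel's ray), 0 where there is no reading.
- viewer.calibration(name): a dict with "mtx" (3x3 intrinsics, pixels), "world_to_cam" (4x4, takes a point from world to camera coordinates). Camera axes: x right, y up, looking along -z (the intrinsics and any distortion apply to the point x, -y, -z); pixel columns grow to the right and rows downward; lengths in m; the calibration is good to about 2 mm. A picture is of the moment at which its call begins: read the wrist's pose just before it. calibration takes no time and is no camera call; for the wrist camera it gives the pose at the moment of the call.
- r.hand_in(): hands the job in, once; it reports no verdict.
Trained networks look in the newest picture that a camera, given by its name, has taken for a name from the list of things; names that differ only in an ending like _2 or _b are one class to them, and where a whole thing is asked for, a point or a joint stands for the part that bears it (a point fixed in the world has none). Each returns a list of dicts, best first, with "score" (0 to 1); they miss things now and then, are a little off and sometimes report something else, mostly with a low value. They report only what shows in the picture. A call takes as long as a camera call.
- nets.look_for(name, camera): "location" ([x, y, z] in m, in world coordinates, good to about 4 mm: the middle of the surface that is visible of it).
- nets.silhouettes(name, camera): "mask" (384x512 bool, what is visible of it).
The state is a dict: "clock": time; "joints": joint angles; "qvel": joint speeds; "tau": joint torques, N m; "tcp_pos": TCP position; "orientation": TCP orientation; "contact_force": force on the tool from outside, world axes, zero at the start; "moment": the same for the moment, N m; "grip_width": finger opening in m.
Only numpy, scipy, OpenCV 4.12 (cv2) and the standard library are available. Lean on these libraries where they do the work, as an engineer would, in place of code of your own. Each camera call takes 0.05 s, during which the arm holds its last target. There are 200 camera calls.

TASK

Two telescopic crutch legs are clamped on boards, and the pair should be the same length. On the leg that is still too long, the one whose steel spring pin stands right beside the grey mouth collar, press the pin flush and slide the outer tube towards the robot, over the pin, until the pin springs up in the very next hole. Leave the other leg as it is set.

Things in the scene. Friction and masses are not known exactly. Their poses are not given: they have to be found in the camera images.
- long_leg: Plywood board (440 x 85 x 15 mm), fixed, with the too-long leg. Origin: under the pin, on the table; z up, x along the leg, away from the robot within 15 degrees. Along +x: black rubber foot, inner tube (28 mm) held by a grey clamp (81 mm high, at x -182 to -148 mm), grey mouth collar, aluminium outer tube (32 mm, axis 55 mm and top 71 mm high), black hand end (38 mm).
- long_button (a point): Centre of the domed top of that leg's spring pin: steel, pill-shaped (26 mm along the leg, 14 mm across, rounded), standing 7 mm proud of the outer tube (top 78 mm above the table) in the first of the row of three slot-shaped holes (29 x 16 mm) in the tube's top. The point sinks with the pin; its axes are those of long_leg. The pin keeps its place when the tube slides.
- long_collar (a point): Middle of the collar's face that looks at the pin, on the tube's axis, 55 mm above the table; at the start 18 mm from the pin's centre (5 mm from its end), on the robot's side. Grey plastic collar, 54 mm diameter, 20 mm long, on the mouth of the outer tube, rising 11 mm above the tube's top; it slides with the tube. A fingertip on the pin that moves towards the robot meets and pushes this face.
- long_tube (a joint): How far that outer tube, with collar and holes, has slid along -x (towards the robot), m: 0 at the start, 0.050 with the pin in the second hole, 0.100 third; 1.5 mm free play either way. Friction 2 N. Locked while the pin stands in a hole; with the pin flush about 8 N start it, and after 10 mm the wall holds the pin down. At the next hole the pin springs up and stops the tube.
- long_pin (a joint): How far that pin is pressed down, m: 0 out, 0.007 flush with the tube's top, 0.012 at most, about 0.008 while it runs under the tube wall. The spring takes 2.6 N to start and 5.6 N at flush. Pressing anywhere along its top works.
- mate_button (a point): Top of the pin of the other leg, alike in make and size but already set right: its pin stands in its second hole, 68 mm from the collar's face, with an empty hole between. The legs lie side by side on separate boards, pins at least 200 mm apart, either one on the left. Leave alone.
- mate_tube (a joint): How far the other leg's outer tube has slid, in m: 0.050, to stay so.

How it is judged:
On the way, in this order (a step that is already met when the one before it is completed fails the run):
1. the pin of the long leg is pressed flush (value of joint long_pin above 0.005 m), for 0.02 s.
2. the tube stands at the next hole and the pin has sprung up in it (value of joint long_tube between 0.045 and 0.055 m and value of joint long_pin below 0.002 m), for 0.2 s.
At the end, for the whole second after the job is handed in: The outer tube of the long leg has slid 50 mm (within 5 mm), its pin is out again in the second hole (pressed in by less than 2 mm), and the other leg's tube is still at 50 mm (within 5 mm) (all of step 2 and value of joint mate_tube between 0.045 and 0.055 m); the robot touches nothing.
It fails at once if the other leg's tube is shifted from its setting (value of joint mate_tube below 0.04 m or value of joint mate_tube above 0.06 m).
It fails at once if the long leg's tube is slid past the next hole (value of joint long_tube above 0.07 m).
It also fails if it takes over 29 s, if anything falls off the work surface, if the arm or the gripper's body presses on something with over 40 N, if the wrist force passes 120 N, or if a joint passes its speed limit or range.

## Working session

There is one attempt and no reset: what is moved stays moved. The work goes in short steps, Python scripts to look and compute and a shell command to move; the robot and the scene stay as the last step left them, time stands still between calls to the robot, and variables do not carry over. Pictures are saved under pics/ and viewed, about 8 in all and at most 12, crops included, and the job is handed in when it is done.

```bash
ls; mkdir -p pics; python3 - <<'E'
from bench import r, viewer, nets
import cv2,numpy as np
o=r.get_obs();print({k:np.round(v,3) for k,v in o.items()})
for c in ("top","scene"):
    p,d=viewer.grab_frame(c);cv2.imwrite(f"pics/{c}0.png",p[...,::-1])
    for n in ("long_button","mate_button","long_collar"):
        print(c,n,[(round(x["score"],2),np.round(x["location"],4)) for x in nets.look_for(n,c)])
print(r.get_obs()["clock"])
E
```

```text
pics
{'clock': np.float64(0.0), 'joints': array([ 1.029,  0.478,  0.022,  1.556, -0.012,  1.109, -0.083]), 'qvel': array([-0.   ,  0.001,  0.001,  0.   , -0.001, -0.   , -0.001]), 'tau': array([ 1.0000e-03, -5.9645e+01,  1.6080e+00, -2.8120e+01,  1.2000e-02,
        9.0000e-03, -0.0000e+00]), 'tcp_pos': array([ 0.283, -0.612,  0.23 ]), 'orientation': array([ 1.982,  0.439, -1.983]), 'contact_force': array([-0.273, -0.455,  0.717]), 'moment': array([-0.016, -0.   , -0.013]), 'grip_width': np.float64(0.085)}
top long_button []
top mate_button [(0.58, array([ 0.5341, -0.146 ,  0.0795])), (0.23, array([0.6777, 0.1264, 0.0709]))]
top long_collar [(0.94, array([0.6733, 0.1276, 0.0684])), (0.51, array([0.5571, 0.1218, 0.0564]))]
scene long_button [(0.58, array([0.5651, 0.1338, 0.0761]))]
scene mate_button [(0.47, array([ 0.541 , -0.1463,  0.0745])), (0.38, array([0.5634, 0.1346, 0.0731]))]
scene long_collar [(0.6, array([0.7121, 0.1325, 0.0674]))]
0.4
```

View pics/top0.png

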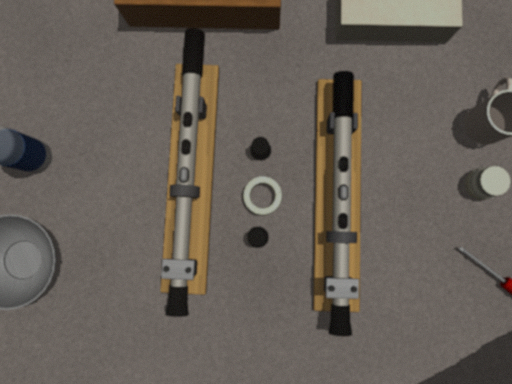

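View pics/scene0.png

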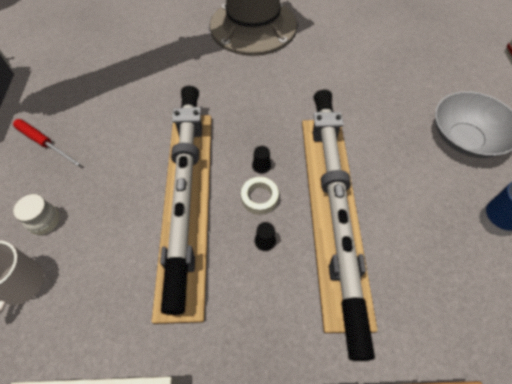

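The pictures show the long leg on the left in the top view: pin at about (184,174), right beside the collar at (184,191), with empty holes at (186,147) and (188,119). The mate's pin is at (342,192), with an empty hole between it and its collar at (342,237). I'll refine the pin position on crops.

```bash
cat > h.py <<'E'
import numpy as np
from bench import viewer
def ray(c,u,v,z):
    K=viewer.calibration(c);M=np.array(K["mtx"]);T=np.linalg.inv(np.array(K["world_to_cam"]))
    d=np.linalg.inv(M)@[u,v,1];d=T[:3,:3]@(d*[1,-1,-1]);o=T[:3,3]
    return o+d*(z-o[2])/d[2]
E
python3 - <<'E'
import cv2,numpy as np
from h import ray
from bench import viewer
a=cv2.imread("pics/top0.png")[100:210,150:220];b=cv2.imread("pics/scene0.png")[160:270,305:375]
f=lambda i:cv2.resize(i,None,fx=5,fy=5,interpolation=cv2.INTER_CUBIC)
cv2.imwrite("pics/crop.png",np.hstack([f(a),f(b)]))
for c in("top","scene"):print({k:v for k,v in viewer.calibration(c).items()})
for u,v,z in((184,174,.078),(184,186,.071),(186,147,.071),(188,119,.071),(178,275,.081)):print(u,v,ray("top",u,v,z).round(4))
for u,v,z in((338,189,.078),(343,216,.071),(348,244,.071)):print(u,v,ray("scene",u,v,z).round(4))
E
```

```text
{'mtx': array([[437.26289616,   0.        , 262.88232801],
       [  0.        , 437.26289616, 192.0647584 ],
       [  0.        ,   0.        ,   1.        ]]), 'world_to_cam': array([[ 0.02577907, -0.99958398, -0.01293446, -0.01943171],
       [ 0.99564488,  0.02451359,  0.0899464 , -0.53889225],
       [-0.08959191, -0.01519686,  0.99586261, -0.79165323],
       [ 0.        ,  0.        ,  0.        ,  1.        ]])}
{'mtx': array([[377.775025  ,   0.        , 251.03278429],
       [  0.        , 377.775025  , 180.1156857 ],
       [  0.        ,   0.        ,   1.        ]]), 'world_to_cam': array([[ 0.03068907,  0.99942241, -0.01459526,  0.00544503],
       [-0.84845541,  0.03376686,  0.52818861,  0.41656774],
       [ 0.52837638, -0.00382619,  0.84900163, -1.02468182],
       [ 0.        ,  0.        ,  0.        ,  1.        ]])}
184 174 [0.5627 0.1324 0.078 ]
184 186 [0.5423 0.1329 0.071 ]
186 147 [0.6121 0.1322 0.071 ]
188 119 [0.6629 0.1308 0.071 ]
178 275 [0.3882 0.1347 0.081 ]
338 189 [0.5631 0.1308 0.078 ]
343 216 [0.6123 0.133  0.071 ]
348 244 [0.663  0.1331 0.071 ]
```

View pics/crop.png

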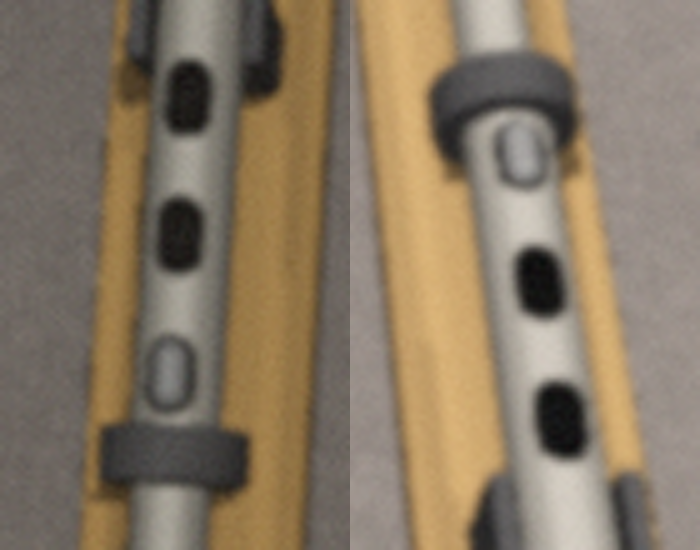

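```bash
cat >> h.py <<'E'
from bench import r
from scipy.spatial.transform import Rotation as R
PIN=np.array([.5635,.1325,.078])
def rel(p):
    o=r.get_obs();A=R.from_rotvec(o["orientation"]).as_matrix()
    print("t",o["clock"].round(2),"tcp",o["tcp_pos"].round(4),"F",o["contact_force"].round(1));print(A.round(3))
    print("to go, tool mm",(A.T@(p-o["tcp_pos"])*1e3).round(1))
E
python3 - <<'E'
from h import *
print(ray("scene",339.2,191,.078),ray("top",184.2,174.4,.078))
rel(PIN+[0,0,.06])
E
```

```text
[0.56717939 0.1322303  0.078     ] [0.56204726 0.13200019 0.078     ]Traceback (most recent call last):
  File "<stdin>", line 3, in <module>
  File "h.py", line 12, in rel
    print("t",o["clock"].round(2),"tcp",o["tcp_pos"].round(4),"F",o["contact_force"].round(1));print(A.round(3))
              ^^^^^^^^^^^^^^^^
AttributeError: 'float' object has no attribute 'round'
```

```bash
sed -i 's/o\["clock"\].round(2)/round(o["clock"],2)/' h.py; python3 -c "
from h import *
rel(PIN+[0,0,.06])"
```

```text
t 0.4 tcp [ 0.2837 -0.6124  0.2312] F [-0.1  0.3 -0.5]
[[-0.     0.42  -0.907]
 [ 0.    -0.907 -0.42 ]
 [-1.    -0.     0.   ]]
to go, tool mm [  93.3 -558.3 -567. ]
```

```bash
python3 -m pendant '[0,0,-40,-40,0, 0,0,-40,-40,0, 0,0,-40,-40,0, 0,0,-40,-40,0, 0,0,-40,-40,0, 0,0,-40,-40,0, 0,0,-40,-40,0, 0,0,-40,-40,0, 0,0,-40,-40,0, 0,0,-40,-40,0, 0,0,-40,-40,0, 0,0,-40,-40,0, 0,0,-40,-40,0, 0,0,-38,-47,0, 0,0,0,0,0.144, 0,0,0,0,0.144, 0,0,0,0,0.145, 0,0,0,0,0]' 40; python3 -c "
from h import *
rel(PIN+[0,0,.03])"
```

```text
clock: 2.65
tcp_pos: [0.5637, 0.1322, 0.2314]
orientation: [2.22, 0.002, -2.22]
contact_force: [-0.1, -0.4, 0.9]
grip_width: 0.0001
t 2.65 tcp [0.5637 0.1322 0.2314] F [-0.1 -0.4  0.9]
[[ 0.     0.002 -1.   ]
 [-0.    -1.    -0.002]
 [-1.     0.    -0.   ]]
to go, tool mm [123.4  -0.3   0.2]
```

```bash
python3 -m pendant '[0,40,0,0,0, 0,40,0,0,0, 0,35,0,0,0, 0,0,0,0,0, 0,0,0,0,0]'; python3 - <<'E'
from h import *
import cv2
a=viewer.grab_frame("wrist")[0][...,::-1];b=viewer.grab_frame("scene")[0][110:260,270:400,::-1]
cv2.imwrite("pics/w1.png",np.hstack([cv2.resize(a,(440,330)),cv2.resize(b,(286,330),interpolation=cv2.INTER_CUBIC)]))
cv2.imwrite("pics/w1full.png",a)
rel(PIN)
# project predicted tcp & pin in wrist
K=viewer.calibration("wrist")
for p in(PIN,PIN+[-.013,0,0],PIN+[.013,0,0],r.get_obs()["tcp_pos"]):
    c=(K["world_to_cam"]@np.r_[p,1])[:3]*[1,-1,-1];q=K["mtx"]@c;print((q[:2]/q[2]).round(1))
E
```

```text
clock: 3.28
tcp_pos: [0.5646, 0.1325, 0.1176]
orientation: [2.223, 0.003, -2.219]
contact_force: [0.1, -0.0, 0.7]
grip_width: -0.0002
t 3.38 tcp [0.565  0.1325 0.1182] F [-0.7  0.4  0.4]
[[ 0.003  0.001 -1.   ]
 [ 0.001 -1.    -0.001]
 [-1.    -0.001 -0.003]]
to go, tool mm [40.2  0.1  1.6]
[254.8 223.6]
[254.8 243.7]
[254.9 202.7]
[255.1 254.2]
```

View pics/w1.png

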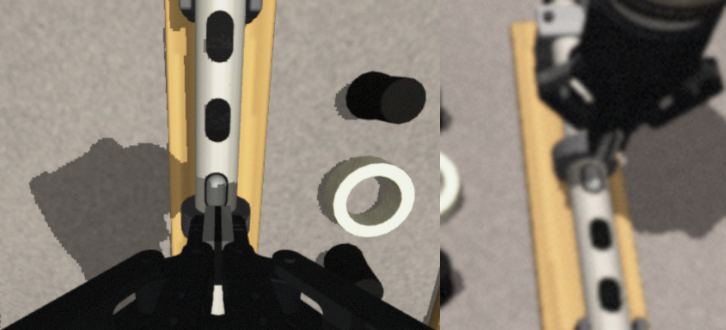

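```bash
python3 -m pendant '[0,30,0,0,0, 0,6,0,0,0, 0,3,0,0,0, 0,2,0,0,0, 0,2,0,0,0, 0,1,0,0,0, 0,1,0,0,0, 0,0,0,0,0]'; python3 -c "
from h import *
rel(PIN)"
```

```text
clock: 4.38
tcp_pos: [0.5642, 0.1323, 0.0716]
orientation: [2.222, 0.001, -2.22]
contact_force: [0.3, 1.1, 5.6]
grip_width: -0.0002
t 4.38 tcp [0.5642 0.1323 0.0716] F [0.3 1.1 5.6]
[[ 0.001  0.001 -1.   ]
 [ 0.    -1.    -0.001]
 [-1.    -0.    -0.001]]
to go, tool mm [-6.4 -0.2  0.7]
```

5.6 N at 71.6 mm matches the flush figure. I'll press a little more, then start the slide.

```bash
python3 -m pendant '[0,1,0,0,0, 0,1,0,2,0, 0,0,0,3,0, 0,0,0,3,0, 0,0,0,3,0, 0,0,0,3,0, 0,0,0,3,0, 0,0,0,3,0, 0,0,0,0,0]'; python3 -c "
from h import *
rel(PIN)"
```

```text
clock: 5.5
tcp_pos: [0.5461, 0.1329, 0.0709]
orientation: [-2.226, -0.002, 2.215]
contact_force: [0.2, 0.4, 12.8]
grip_width: -0.0001
t 5.5 tcp [0.5461 0.1329 0.0709] F [ 0.2  0.4 12.8]
[[ 0.005  0.001 -1.   ]
 [ 0.002 -1.    -0.001]
 [-1.    -0.002 -0.005]]
to go, tool mm [ -7.    0.4 -17.4]
```

```bash
python3 -m pendant '[0,0,0,3,0, 0,0,0,3,0, 0,-1,0,3,0, 0,-1,0,3,0, 0,0,0,3,0, 0,0,0,3,0, 0,0,0,3,0, 0,0,0,3,0, 0,0,0,3,0, 0,0,0,3,0, 0,0,0,3,0, 0,0,0,0,0]'; python3 -c "
from h import *
rel(PIN)"
```

```text
clock: 7.0
tcp_pos: [0.5116, 0.1327, 0.0714]
orientation: [-2.223, -0.002, 2.219]
contact_force: [2.6, 1.6, 1.3]
grip_width: 0.0
t 7.0 tcp [0.5116 0.1327 0.0714] F [2.6 1.6 1.3]
[[ 0.002  0.001 -1.   ]
 [ 0.001 -1.    -0.001]
 [-1.    -0.001 -0.002]]
to go, tool mm [ -6.5   0.2 -51.9]
```

Fx is 2.6 N, which is just the sliding friction. The tube has slid about 45 mm, so I'll creep to the stop.

```bash
python3 -m pendant '[0,0,0,2,0, 0,0,0,1,0, 0,0,0,1,0, 0,0,0,1,0, 0,0,0,0,0]'; python3 - <<'E'
from h import *
import cv2
rel(PIN)
a=viewer.grab_frame("wrist")[0][120:280,180:330,::-1];b=viewer.grab_frame("scene")[0][140:260,280:390,::-1]
cv2.imwrite("pics/w2.png",np.hstack([cv2.resize(x,(400,430),interpolation=cv2.INTER_CUBIC) for x in(a,b)]))
E
```

```text
clock: 7.62
tcp_pos: [0.5054, 0.1318, 0.0711]
orientation: [2.22, 0.0, -2.221]
contact_force: [1.1, -0.3, -1.1]
grip_width: -0.0002
t 7.62 tcp [0.5054 0.1318 0.0711] F [ 1.1 -0.3 -1.1]
[[-0.     0.001 -1.   ]
 [-0.    -1.    -0.001]
 [-1.     0.     0.   ]]
to go, tool mm [ -6.9  -0.6 -58.1]
```

View pics/w2.png

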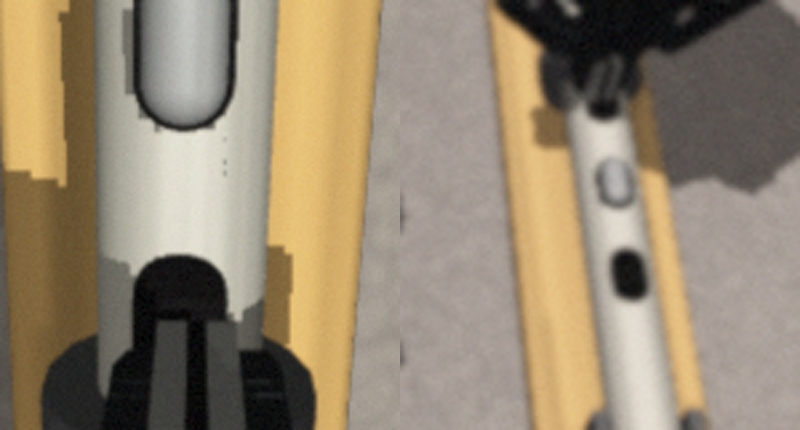

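The pin shows in the second hole. I'll back off from the collar, rise, and check that the pin really stands proud.

```bash
python3 -m pendant '[0,0,0,-3,0, 0,-10,0,0,0, 0,-40,0,0,0, 0,-40,0,0,0, 0,-40,0,0,0, 0,0,0,0,0, 0,0,0,0,0]'; python3 - <<'E'
from h import *
import cv2
rel(PIN)
a,d=viewer.grab_frame("wrist");K=viewer.calibration("wrist")
M=K["mtx"];T=np.linalg.inv(K["world_to_cam"])
v,u=np.mgrid[:384,:512];P=np.stack([(u-M[0,2])/M[0,0]*d,-(v-M[1,2])/M[1,1]*d,-d,np.ones_like(d)],-1)@T.T
for x in np.arange(.48,.64,.006):
    m=(abs(P[...,0]-x)<.0015)&(abs(P[...,1]-.1325)<.003)&(d>0);print(round(x,3),m.sum(),np.median(P[m][:,2]).round(4) if m.any() else None)
cv2.imwrite("pics/w3.png",a[...,::-1])
E
```

```text
clock: 8.6
tcp_pos: [0.5083, 0.1319, 0.2013]
orientation: [2.221, 0.001, -2.221]
contact_force: [0.5, -0.5, -0.2]
grip_width: 0.0002
t 8.6 tcp [0.5083 0.1319 0.2013] F [ 0.5 -0.5 -0.2]
[[-0.     0.001 -1.   ]
 [-0.    -1.    -0.001]
 [-1.     0.     0.   ]]
to go, tool mm [123.2  -0.6 -55.3]
0.48 22 0.0817
0.486 26 0.0819
0.492 39 0.0813
0.498 124 0.2395
0.504 153 0.2434
0.51 164 0.2403
0.516 270 0.2472
0.522 23 0.0716
0.528 27 0.071
0.534 27 0.071
0.54 25 0.0711
0.546 32 0.0711
0.552 28 0.0769
0.558 30 0.0778
0.564 33 0.0778
0.57 38 0.0771
0.576 32 0.071
0.582 32 0.071
0.588 32 0.0711
0.594 40 0.0714
0.6 32 0.0714
0.606 35 0.0712
0.612 40 0.0715
0.618 37 0.0714
0.624 35 0.0719
0.63 38 0.0713
0.636 38 0.0711
```

View pics/w3.png

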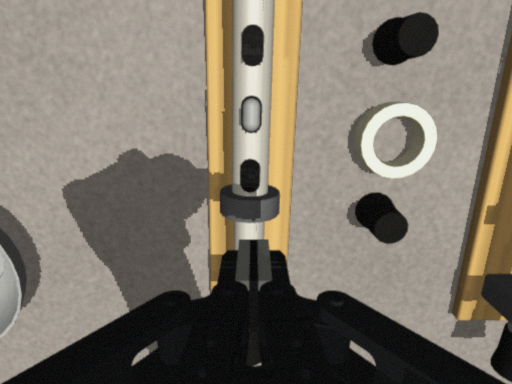

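The pin stands in the second hole (251,113), with an empty hole (250,175) between it and the collar (250,202). Its top is at 77.8 mm and the tube's at 71 mm, so it is fully out. The robot is clear and the mate leg was never touched, so I'm handing in.

```bash
python3 -c "
from bench import r
print(r.hand_in())"
```

```text
the job is handed in; nothing more can be done
None
```

The long leg (the left one, at y ≈ +0.13 m) is now set to its next hole, and I handed the job in at about 8.6 s of the 29 s allowed. I pressed its pin flush with the shut fingertips (5.6 N at 71.6 mm high), then pushed the collar towards the robot until the tube was at the second hole.

- **Last checks:** the pin's top measured 77.8 mm against 71 mm for the tube, so it is fully out. There is one empty hole between the pin and the collar. The tube has slid about 50 mm, judged from the tool position and the picture.
- **Robot:** it was about 12 cm above the leg with almost no force reading when I handed in.
- **Other leg:** I kept well clear of it and did not measure it again at the end.
- **Disagreements:** the network missed the long pin in the top view and gave collar positions that didn't fit. I used pixel measurements instead. The top and scene cameras differed by about 5 mm along the leg, and the wrist picture matched their rough average.

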